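# Press an awl handle home in a bench ratchet clamp

## Robot

A 6-joint arm with a two-finger parallel gripper is mounted at the origin on the work surface. World frame = base frame: x ahead of the robot, y to its left, z up, the work surface at z = 0. Lengths are in m, angles in rad, forces in N, time in s.
With the tool pointing down it reaches from about 0.425 to 0.95 m from the base axis. Payload 3.5 kg.
Tool frame: the origin (TCP) lies midway between the tips of the shut fingers; the grasp point (between the pads) lies 19 mm behind it; z points along the fingers, y is the line along which they close (so a half turn about z gives the same grasp; the last joint's range is limited). The gripper opens to 85 mm and grips with 20 to 120 N. Pads are 22 mm wide; open, the fingers measure 114 mm over their backs; the gripper's body (76 mm by 85 mm) begins 54 mm behind the grasp point. The pads swing forward as they close: fully open they stand 13 mm farther back than shut.
Start: joints at [1.177, 0.286, 1.577, -0, 1.279, -0.15], TCP at [0.163, 0.655, 0.231] pointing down, gripper open.
Joint ranges: [-2.77, 2.77], [-0.9, 2.22], [0.21, 2.48], [-1.53, 4.67], [0.24, 2.81], [-2.84, 2.84]. Speed limits (rad/s): [2.79, 2.79, 3.14, 3.14, 3.14, 3.14].

## Interface

Orientations are given as a unit quaternion [x, y, z, w].
In Python, from plant import get_state, read_camera, ctrl gives the robot as it stands.
- The arm moves only by the shell command python3 -m crank 'ROWS' [FORCE]. ROWS is JSON, a list of rows, each a list of 3 entries, a list of its own where there are three numbers: the shift along the tool's x, y, z in mm, then the turn about the tool's z in degrees, then the closure in counts, from 0 (fully open) to 255 (shut). In form: [[[tx, ty, tz], yaw, claw], ...]. A call has 1 to 10 rows; each row is the pose to reach, as a shift and turn from the pose commanded when the call began, along the tool's axes at that moment; what a row does not reach only later rows make up. A row lasts 1/10 s, in which the tool goes at most 50 mm and 8.59 degrees, less where a joint would pass 70% of its speed; a pose out of reach is approached as far as the arm can. A call with a gripper value outside its range is refused whole. The fingers move at their own pace and stop on an object; FORCE is the grip in N (left out, the last holds). Time passes only in rows, so rows that repeat a pose let the fingers close. It gives the time, the measured TCP pose, the force, the opening and the grip force at its end, in the units of the state.
- get_state(): the state, without advancing time (a new reading comes with each control period).
- read_camera(name): name is "side" or "top" or "wrist"; returns a dict with "frame" (400x640x3 uint8, blue, green, red), "range_z" (400x640 float32, m along the optical axis (not along the pixel's ray), 0 where there is no reading), "vfov" (degrees; the focal length in pixels is half the picture's height over the tangent of half this angle, whatever the lens; pixels are square), "cx", "cy" (the principal point, pixels), "origin" and "orientation" of the camera in the world. Camera axes: x right, y down, z forward; pixel columns grow to the right and rows downward; lengths in m; the calibration is good to about 2 mm. A picture is of the moment at which its call begins.
- ctrl.sign_off(): hands the job in; it is judged then, once.
The state is a dict: "time": time; "qpos": joint angles; "dq": joint speeds; "joint_efforts": joint torques, N m; "eef_pos": TCP position; "tcp_rot": TCP orientation; "contact_force": force on the tool from outside, world axes, zero at the start; "wrist_torque": the same for the moment, N m; "opening": opening from 0.0 (shut) to 1.0 (fully open); "finger_force": force on a finger pad.
Only numpy, scipy, OpenCV 4.12 (cv2) and the standard library are available. Lean on these libraries where they do the work, as an engineer would, in place of code of your own. Each camera call takes 0.05 s, during which the arm holds its last target. There are 200 camera calls.

## Task

The awl's wooden handle is only part-way onto its tang. Pump the orange trigger of the bench clamp until the ratchet jaw has pushed the handle fully home and nips it firmly against the steel collar, without crushing it; then let the trigger up and press the red release, keeping it down until the jaw has sprung all the way back. Do not push the handle or the jaw by hand, and leave the bottle, the tin and the mallet alone.

Things in the scene. Friction and masses are not known exactly. Their poses are not given: they have to be found in the camera images.
- press: Ratchet clamp fixed to the bench: grey base plate 460 x 70 x 12 mm; black housing 135 mm long, 34 wide, 84 high (112 at its rear, by the trigger) over its origin. Origin at bench height in the clamp's middle plane. Its x axis points the way the jaw advances (towards the awl), z up. The clamping axis runs along x, 55 mm above the bench.
- trigger_paddle (a point): Middle of the upper face of the orange trigger's paddle (46 mm along the clamp, 34 mm wide, some 142 mm above the bench at rest), to be pushed straight down with closed fingers. The trigger hinges 88 mm ahead of it (towards the jaw). A full stroke lowers this point 39 mm and shifts it 7 mm away from the jaw; a spring lifts it again when let go.
- trigger (a joint): Trigger angle, rad: 0 let up, 0.42 at the bottom (hard stop). The first 0.1 only brings the pawl into the teeth; a full stroke gains one tooth, 8 mm of jaw; let it up fully between strokes (the jaw drops back to its last tooth). It takes 2 to 4 N free, 5 to 8 N while the handle slides; with the handle home it rises by 2 to 3 N per mm: 12 to 14 N at the paddle is a firm nip, past 16 N crushes.
- release_pad (a point): Middle of the upper face of the red release pad (34 mm along the clamp, 26 mm wide, 104 mm above the bench at rest), over the black housing, 120 mm ahead of the trigger paddle. Pushed straight down 11 mm to its stop (3 to 14 N) it lifts the ratchet's holding pawl, and the spring-loaded jaw runs back in about 0.5 s if the trigger is fully up; a spring lifts the pad.
- jaw (a joint): Advance of the ratchet jaw along the clamp's x, m: 0 fully back, 0.065 at most; it starts 0 to 0.016, on one of its first teeth. Seating needs about 0.041 to 0.048, differing each time. Its steel bar with teeth runs through the housing, 45 to 65 mm above the bench.
- pad: Orange pressing pad at the front of the jaw, a disc 36 mm across and 12 mm thick, backed by a stiff spring of 25 N per mm. Origin at the middle of its rear face, 78 mm ahead of the clamp's origin when the jaw is back; it meets the handle's butt. 8 to 25 N on the handle is a firm nip; more than 32 N crushes it.
- handle (a joint): Position of the wooden handle on the tang, m: 0 fully home (brass ferrule against the steel collar), negative while short of it: -0.012 is a gap of 12 mm. It slides with about 6 N of friction and stays where it is pushed.
- handle_butt (a point): Middle of the rear end of the awl handle (turned pale wood, 97 mm long, up to 29 mm thick, brass ferrule), the end that the jaw's pad meets; on the clamping axis, 55 mm above the bench.
- handle_ferrule (a point): Middle of the front face of the handle's brass ferrule; at home it lies against the steel collar.
- anvil: Black far jaw fixed at the clamp's far end, holding the awl's steel shank; its 24 mm steel collar ends 6 mm before its origin (along its own x, which is the clamp's x). Origin at bench height.
- dye: Amber dye bottle with black cap, 38 mm across, 85 mm high, standing beyond the clamp; origin under its base. Bystander.
- wax: Flat aluminium wax tin, 60 mm across, 32 mm high; origin under its base. Bystander.
- mallet: Small mallet with a wooden handle, 200 mm long, lying on the robot's side of the clamp; origin under its middle. Bystander.

How it is judged:
On the way, in this order (a step that is already met when the one before it is completed fails the run):
1. the handle is home and the jaw's pad nips it with at least 8 N (value of joint handle above -0.0015 m and contact force between pad and handle above 8 N), for 0.1 s.
2. the jaw has been released and is back, the handle still home (value of joint handle above -0.0015 m and value of joint jaw below 0.003 m), for 0.2 s.
At the end, for the whole second after the job is handed in: The handle is home on its tang (within 1.5 mm), the jaw is fully back (within 3 mm) and the trigger is up (within 0.06 rad) (all of step 2 and value of joint trigger below 0.06 rad); the robot touches nothing.
It fails at once if the pad squeezes the handle with more than 32 N (contact force between pad and handle above 32 N).
It fails at once if the robot pushes the handle itself (contact force between any of the fingers, the arm and handle above 3 N).
It fails at once if the robot pushes the jaw or its bar itself (contact force between any of the fingers, the arm and jaw above 3 N).
It fails at once if the bottle, the tin or the mallet is moved more than 20 mm (distance of any of dye, wax, mallet from where it was at the start of the episode above 0.02 m).
It also fails if it takes over 58 s, if anything falls off the work surface, if the arm or the gripper's body presses on something with over 40 N, if the wrist force passes 120 N, or if a joint passes its speed limit or range.

## Working session

There is one attempt and no reset: what is moved stays moved. The work goes in short steps, Python scripts to look and compute and a shell command to move; the robot and the scene stay as the last step left them, time stands still between calls to the robot, and variables do not carry over. Pictures are saved under pics/ and viewed, at most 10 in all, crops included, and the job is handed in when it is done.

```bash
mkdir -p pics; cat > h.py <<'E'
import numpy as np, cv2
from plant import get_state, read_camera, ctrl
from scipy.spatial.transform import Rotation as R
def pts(c):
    f=200/np.tan(np.radians(c["vfov"])/2)
    v,u=np.mgrid[0:400,0:640]; z=c["range_z"]
    p=np.stack([(u-c["cx"])/f*z,(v-c["cy"])/f*z,z],-1)
    return p@R.from_quat(c["orientation"]).as_matrix().T+np.array(c["origin"])
def mask(c,lo,hi): return cv2.inRange(cv2.cvtColor(c["frame"],cv2.COLOR_BGR2HSV),np.array(lo),np.array(hi))>0
E
python3 - <<'E'
from h import *
for n in("top","side"):
    c=read_camera(n); cv2.imwrite(f"pics/{n}0.png",c["frame"]); np.save(n+".npy",c,allow_pickle=True)
    print(n,c["origin"],c["orientation"],c["vfov"])
    P=pts(c)
    for k,lo,hi in(("orange",(5,150,90),(20,255,255)),("red",(0,150,80),(4,255,255)),("red2",(174,150,80),(180,255,255))):
        m=mask(c,lo,hi).astype(np.uint8); _,l,s,ce=cv2.connectedComponentsWithStats(m)
        for i in range(1,len(s)):
            if s[i,4]>25:
                q=P[(l==i)&(c["range_z"]>0)]; print(k,s[i],np.median(q,0).round(4),np.percentile(q,5,0).round(3),np.percentile(q,95,0).round(3))
s=get_state();print(s)
E
```

```text
top [0.40192316 0.04711896 0.88681009] [-0.70028635  0.70702294 -0.06494855  0.07415706] 51.571721601546145
orange [     0      0    640    400 151333] [0.6027 0.1129 0.    ] [ 0.211 -0.67  -0.752] [1.618 0.929 0.003]
orange [  0 157  62  10 567] [0.676  0.685  0.0442] [0.668 0.627 0.041] [0.685 0.747 0.047]
orange [299 166  18  14 138] [0.6375 0.0945 0.0594] [0.63  0.079 0.053] [0.649 0.108 0.073]
orange [359 213  70  21 854] [ 0.5197 -0.0943  0.1363] [ 0.506 -0.128  0.007] [ 0.536 -0.016  0.146]
orange [291 223   7  17 108] [0.5167 0.1184 0.0716] [0.502 0.112 0.064] [0.532 0.124 0.08 ]
orange [232 228  11   9  90] [0.5172 0.2347 0.0637] [0.51  0.226 0.06 ] [0.526 0.244 0.066]
orange [206 275  27  43 416] [0.3896 0.2906 0.026 ] [0.354 0.272 0.022] [0.427 0.3   0.028]
orange [243 289  19   4  28] [0.4031 0.2083 0.0228] [0.401 0.193 0.02 ] [0.405 0.226 0.028]
red [329 221  29  15 337] [0.519  0.0185 0.1037] [ 0.508 -0.002  0.069] [0.531 0.045 0.107]
side [ 0.18639202 -0.44801385  0.56329081] [ 0.84832895 -0.27692714  0.14955859 -0.42577174] 50.42004839810317
orange [ 344    0  258  12
[... 3627 characters left out ...]
': array([ 1.17698842e+00,  2.87120342e-01,  1.57805387e+00,  1.61158732e-05,
        1.27858031e+00, -1.49990082e-01]), 'dq': array([-2.01288977e-04, -2.40408729e-03, -4.58228056e-03, -8.11402009e-05,
        1.63559107e-03, -6.73373612e-05]), 'joint_efforts': array([ 5.23399594e-04, -4.07298946e+01, -2.93697971e+01, -1.38113369e-04,
        3.48530033e-03,  3.14760612e-06]), 'eef_pos': array([0.1626802 , 0.65448694, 0.23004404]), 'tcp_rot': array([ 1.21609416e-01,  9.92577444e-01, -1.03915166e-03, -2.97727313e-04]), 'contact_force': array([-0.27037369,  0.13405344, -0.06721533]), 'wrist_torque': array([0.04088376, 0.03171191, 0.01020541]), 'finger_force': 0.0, 'opening': 0.996558882969893}
```

```bash
python3 - <<'E'
from h import *
t=np.load("top.npy",allow_pickle=True).item();P=pts(t)
for n in("top","side"):
    c=np.load(n+".npy",allow_pickle=True).item();P=pts(c)
    for k,lo,hi,zr,xr in(("paddle",(5,150,90),(20,255,255),(.13,.15),(.45,.6)),("red",(0,150,80),(4,255,255),(.1,.108),(.45,.6))):
        m=mask(c,lo,hi)&(P[...,2]>zr[0])&(P[...,2]<zr[1])&(P[...,0]>xr[0])&(P[...,0]<xr[1])
        q=P[m]; (x,y),(w,h),a=cv2.minAreaRect((q[:,:2]*1000).astype(np.float32)); print(n,k,len(q),(x,y),(w,h),a,q[:,2].mean(),q.mean(0), q.min(0),q.max(0))
s=get_state();M=R.from_quat(s["tcp_rot"]).as_matrix();print(M.round(3))
a=cv2.imread("pics/top0.png")[130:330,190:450];b=cv2.imread("pics/side0.png")
cv2.imwrite("pics/v1.png",np.vstack([cv2.resize(a,None,fx=2,fy=2,interpolation=2)[:, :520]]));cv2.imwrite("pics/v2.png",b)
E
```

```text
top paddle 516 (519.7223510742188, -99.92577362060547) (34.25637435913086, 61.712013244628906) 0.6938591003417969 0.14049013894002735 [ 0.51919688 -0.10544636  0.14049014] [ 0.50253565 -0.13080906  0.13003386] [ 0.53707499 -0.06908652  0.14831299]
top red 245 (518.624755859375, 13.436891555786133) (32.70524978637695, 25.458864212036133) 88.91230773925781 0.10428833523749122 [0.51843992 0.01357382 0.10428834] [ 0.50593896 -0.00308713  0.10007702] [0.53155215 0.0298694  0.10761009]
side paddle 481 (518.2705688476562, -101.84046936035156) (59.54025650024414, 33.567840576171875) 89.79863739013672 0.14088800495618176 [ 0.51613683 -0.11069865  0.140888  ] [ 0.50147524 -0.13157194  0.13011067] [ 0.53508412 -0.07208083  0.14715951]
side red 188 (517.5712280273438, 13.426173210144043) (32.70766067504883, 26.50591468811035) 89.33867645263672 0.10420500070027558 [0.5166931  0.01255943 0.104205  ] [ 0.50437816 -0.00300871  0.10070737] [0.53083489 0.02977148 0.10645219]
[[-0.97   0.241 -0.001]
 [ 0.241  0.97  -0.002]
 [ 0.    -0.002 -1.   ]]
```

View pics/top0.png

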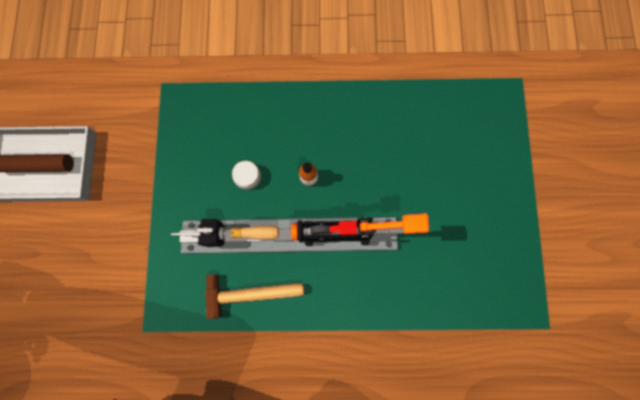

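View pics/side0.png

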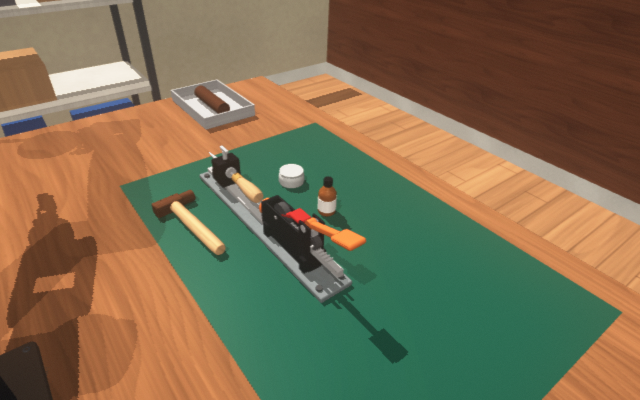

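The clamp axis runs along world +y. The orange paddle is at top (415,223), centred near (0.519, -0.107, 0.142), and the red pad at top (343,228), centred near (0.518, 0.013, 0.104). The mallet lies on the robot's side, with the bottle and tin beyond the clamp. I'm moving round the base in two legs, clear of everything.

```bash
python3 -m crank '[[[-371,-222,0],-14,255],[[-371,-222,0],-14,255],[[-371,-222,0],-14,255],[[-371,-222,0],-14,255],[[-371,-222,0],-14,255],[[-371,-222,0],-14,255],[[-371,-222,0],-14,255],[[-371,-222,0],-14,255],[[-371,-222,0],-14,255],[[-371,-222,0],-14,255]]' 20; python3 - <<'E'
from h import *
s=get_state();M=R.from_quat(s["tcp_rot"]).as_matrix();print(s["time"],s["eef_pos"],M.round(3),((np.array([.519,-.107,.19])-s["eef_pos"])@M*1000).round(1))
E
```

```text
time: 1.1
eef_pos: [0.4718, 0.3469, 0.2308]
tcp_rot: [0.002, 1.0, -0.001, 0.0]
contact_force: [0.6, 0.5, -0.4]
opening: 0.002
finger_force: 0.0
1.1 [0.47184238 0.34693145 0.23078571] [[-1.     0.005  0.   ]
 [ 0.005  1.    -0.001]
 [-0.    -0.001 -1.   ]] [ -49.4 -453.7   41.3]
```

```bash
python3 -m crank '[[[-49,-454,35],0,255],[[-49,-454,35],0,255],[[-49,-454,35],0,255],[[-49,-454,35],0,255],[[-49,-454,35],0,255],[[-49,-454,35],0,255],[[-49,-454,35],0,255],[[-49,-454,35],0,255],[[-49,-454,35],0,255],[[-49,-454,35],0,255]]'; python3 -m crank '[[[0,0,0],0,255],[[0,0,0],0,255]]' ; python3 - <<'E'
from h import *
c=read_camera("wrist");cv2.imwrite("pics/w1.png",c["frame"]);P=pts(c)
d=read_camera("side");cv2.imwrite("pics/s1.png",cv2.resize(d["frame"][100:300,200:460],None,fx=3,fy=3,interpolation=2))
m=mask(c,(5,150,90),(20,255,255))&(P[...,2]>.125)&(P[...,2]<.16)&(c["range_z"]>0)
q=P[m];print(len(q),q.min(0),q.max(0),cv2.minAreaRect((q[:,:2]*1000).astype(np.float32)))
s=get_state();print(s["eef_pos"],s["contact_force"])
E
```

```text
time: 2.1
eef_pos: [0.5185, -0.1073, 0.1957]
tcp_rot: [0.002, 1.0, -0.0, -0.0]
contact_force: [-0.1, -0.2, -0.1]
opening: 0.003
finger_force: 0.0
time: 2.3
eef_pos: [0.5183, -0.1024, 0.196]
tcp_rot: [-0.001, 1.0, 0.001, -0.0]
contact_force: [0.8, 1.0, 0.5]
opening: -0.001
finger_force: 0.0
3755 [ 0.50140288 -0.12987525  0.12500024] [ 0.53475123 -0.0531489   0.14794046] ((518.0496826171875, -91.5106430053711), (33.34645462036133, 76.72473907470703), 0.04935643449425697)
[ 0.51850897 -0.1019981   0.19626469] [ 0.29051329 -0.30115982 -0.37208337]
```

View pics/w1.png

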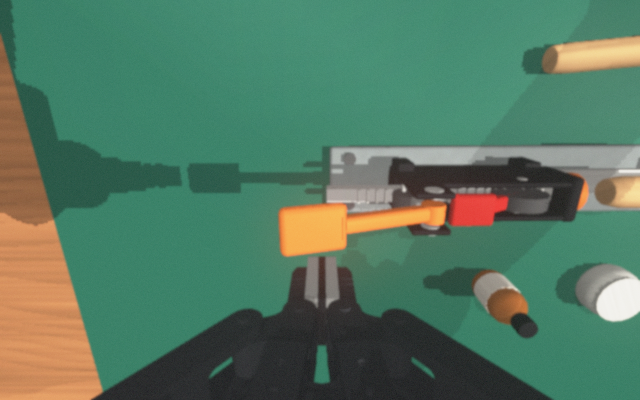

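View pics/s1.png

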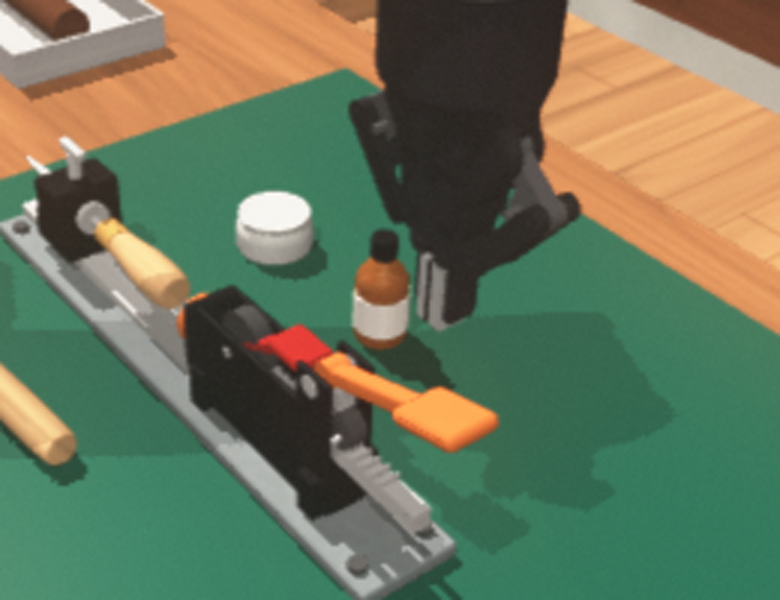

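The wrist view shows the closed fingers over the paddle (paddle at about (313,230)) with the red pad at (470,210). The side view agrees, and nothing is in the way. Next I'll estimate how much jaw travel remains from the earlier top image, so I know which stroke will seat the handle.

```bash
cat > rem.py <<'E'
from h import *
import sys
def rem(name="top"):
    c=read_camera("top") ; f=200/np.tan(np.radians(c["vfov"])/2)
    M=R.from_quat(c["orientation"]).as_matrix();o=np.array(c["origin"])
    # resample a strip along the clamping axis: x=.518, height 55 mm + offset, y from .09 to .33
    y=np.arange(.09,.33,.0005); out=[]
    for dx in np.arange(-.024,.0241,.0005):
        p=np.stack([np.full_like(y,.518+dx),y,np.full_like(y,.060)],-1); q=(p-o)@M
        out.append(np.stack([q[:,0]/q[:,2]*f+c["cx"],q[:,1]/q[:,2]*f+c["cy"]],-1))
    m=np.array(out,np.float32); return cv2.remap(c["frame"],m[...,0],m[...,1],cv2.INTER_CUBIC)
im=rem(); big=cv2.resize(im,(768,392),interpolation=cv2.INTER_NEAREST)
for k in range(0,240,20): cv2.putText(big,str(90+k),(int(k*3.2),388),0,.4,(255,255,255),1)
cv2.imwrite("pics/"+sys.argv[1],big)
E
python3 rem.py strip1.png
```

```text
(no output)
```

View pics/strip1.png

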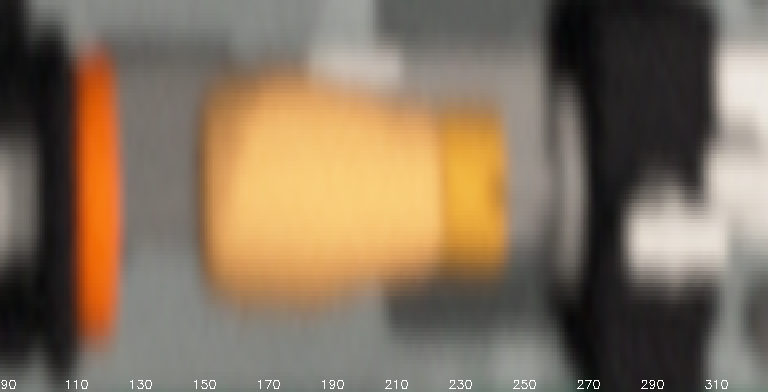

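From the strip, the pad front is at y≈127 mm, the butt at ≈153, the ferrule at ≈248 and the collar at ≈263. That leaves about 26 mm free and 15 mm of sliding, about 40 mm of jaw in all. Strokes 1–4 are therefore safe at full length, and stroke 5 needs care. I'll take the first stroke gently to learn the contact and stop heights.

```bash
python3 -m crank '[[[0,-6,20],0,255],[[0,-6,40],0,255],[[0,-6,46],0,255],[[0,-6,50],0,255],[[0,-6,54],0,255]]'; python3 -m crank '[[[0,-1,6],0,255],[[0,-2,12],0,255],[[0,-3,18],0,255]]'; python3 -m crank '[[[0,-1,4],0,255],[[0,-2,8],0,255],[[0,-2,8],0,255]]'
```

```text
time: 2.95
eef_pos: [0.5192, -0.1095, 0.143]
tcp_rot: [-0.001, 1.0, -0.0, 0.001]
contact_force: [-0.7, -0.5, 1.1]
opening: 0.001
finger_force: 0.4
time: 3.25
eef_pos: [0.5195, -0.1139, 0.1251]
tcp_rot: [-0.0, 1.0, -0.001, 0.001]
contact_force: [0.5, -1.0, 3.1]
opening: 0.0
finger_force: 1.5
time: 3.55
eef_pos: [0.5189, -0.1151, 0.1161]
tcp_rot: [-0.0, 1.0, 0.0, 0.0]
contact_force: [1.3, -0.8, 2.7]
opening: 0.003
finger_force: 1.3
```

```bash
python3 -m crank '[[[0,-1,4],0,255],[[0,-1,8],0,255],[[0,-1,8],0,255]]'; python3 -m crank '[[[0,0,2],0,255],[[0,0,2],0,255]]';python3 -m crank '[[[0,0,1.5],0,255],[[0,0,1.5],0,255]]'; python3 -m crank '[[[0,0,1.5],0,255],[[0,0,1.5],0,255]]'
```

```text
time: 3.85
eef_pos: [0.5185, -0.1158, 0.1077]
tcp_rot: [-0.0, 1.0, 0.0, -0.0]
contact_force: [1.8, 0.1, 3.4]
opening: 0.001
finger_force: 1.5
time: 4.05
eef_pos: [0.5185, -0.1158, 0.1061]
tcp_rot: [-0.0, 1.0, 0.0, -0.0]
contact_force: [2.3, 0.2, 2.3]
opening: -0.0
finger_force: 1.5
time: 4.25
eef_pos: [0.5185, -0.1158, 0.1047]
tcp_rot: [-0.0, 1.0, 0.0, -0.0]
contact_force: [0.9, 0.5, 3.6]
opening: -0.001
finger_force: 1.5
time: 4.45
eef_pos: [0.5185, -0.1158, 0.1032]
tcp_rot: [-0.0, 1.0, 0.0, -0.0]
contact_force: [1.0, 0.9, 2.8]
opening: 0.002
finger_force: 1.5
```

```bash
python3 -m crank '[[[0,0,1.5],0,255],[[0,0,1.5],0,255]]';python3 -m crank '[[[0,0,1],0,255],[[0,0,1],0,255]]'; python3 -m crank '[[[0,0,1],0,255],[[0,0,1],0,255]]'
```

```text
time: 4.65
eef_pos: [0.5186, -0.1159, 0.1021]
tcp_rot: [-0.0, 1.0, 0.0, -0.0]
contact_force: [1.1, 1.4, 4.7]
opening: 0.001
finger_force: 2.2
time: 4.85
eef_pos: [0.5187, -0.1158, 0.1018]
tcp_rot: [-0.0, 1.0, 0.0, -0.0]
contact_force: [-2.1, 1.4, 7.7]
opening: -0.001
finger_force: 3.9
time: 5.05
eef_pos: [0.5187, -0.1158, 0.1015]
tcp_rot: [-0.0, 1.0, 0.0, -0.0]
contact_force: [-2.6, 2.5, 12.5]
opening: 0.001
finger_force: 5.5
```

```bash
python3 rem.py strip2.png; python3 - <<'E'
from h import *
d=read_camera("side");cv2.imwrite("pics/s2.png",cv2.resize(d["frame"][100:300,200:460],None,fx=3,fy=3,interpolation=2))
E
```

```text
(no output)
```

View pics/s2.png

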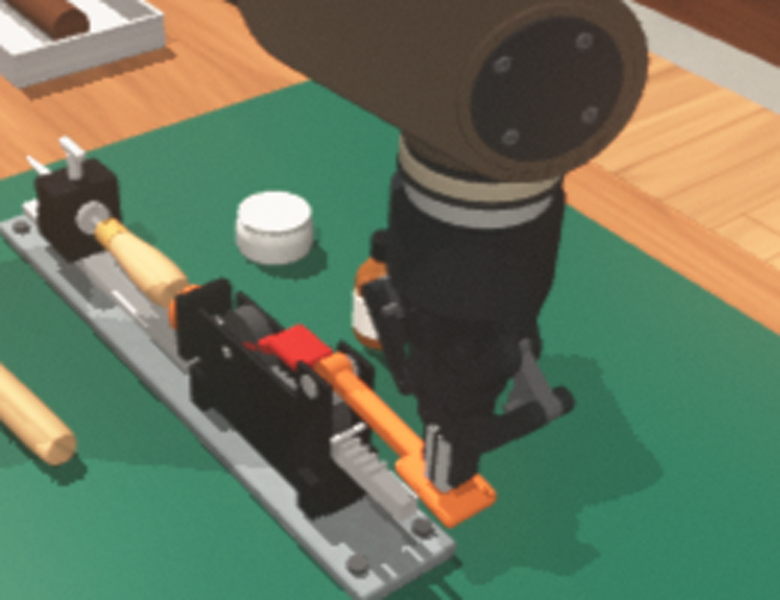

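The side view shows the trigger at its bottom stop, with the fingers on the paddle at about (450,470). The stop is at TCP z≈0.1015. Next are strokes 2 and 3, full length and still in free travel.

```bash
python3 -m crank '[[[0,3,-25],0,255],[[0,5,-48],0,255],[[0,5,-48],0,255],[[0,4,-34],0,255],[[0,3,-22],0,255],[[0,1,-12],0,255],[[0,0,-6],0,255],[[0,0,-3],0,255],[[0,0,-1],0,255],[[0,0,-1],0,255]]'; python3 -m crank '[[[0,3,-24],0,255],[[0,5,-47],0,255],[[0,5,-47],0,255],[[0,4,-33],0,255],[[0,3,-21],0,255],[[0,1,-11],0,255],[[0,0,-5],0,255],[[0,0,-2],0,255],[[0,0,0],0,255],[[0,0,0],0,255]]';python3 rem.py strip3.png
```

```text
time: 6.15
eef_pos: [0.5174, -0.1153, 0.1016]
tcp_rot: [-0.001, 1.0, 0.001, -0.003]
contact_force: [-5.8, 2.9, 11.4]
opening: 0.002
finger_force: 5.4
time: 7.15
eef_pos: [0.5175, -0.1154, 0.1016]
tcp_rot: [-0.001, 1.0, 0.001, -0.002]
contact_force: [-6.1, 4.4, 11.6]
opening: 0.001
finger_force: 5.2
```

View pics/strip3.png

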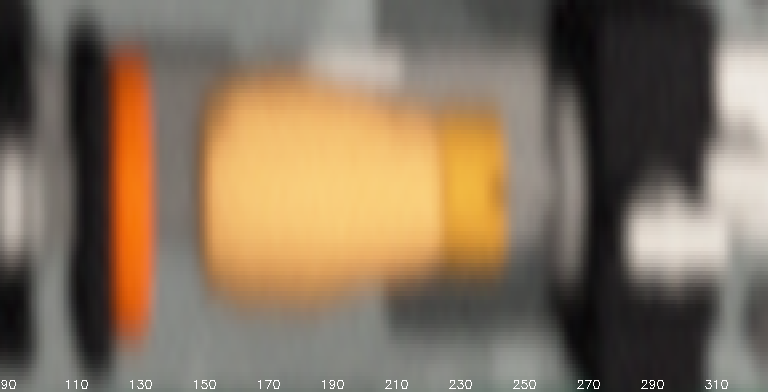

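```bash
cat > pad.py <<'E'
from h import *
c=read_camera("top"); f=200/np.tan(np.radians(c["vfov"])/2)
M=R.from_quat(c["orientation"]).as_matrix();o=np.array(c["origin"])
def prof(name,lo,hi,z,dx):
    y=np.arange(.10,.30,.00025); n=[]
    for d in dx:
        q=(np.stack([np.full_like(y,.518+d),y,np.full_like(y,z)],-1)-o)@M
        m=np.stack([q[:,0]/q[:,2]*f+c["cx"],q[:,1]/q[:,2]*f+c["cy"]],-1).astype(np.float32)[None]
        im=cv2.remap(c["frame"],m[...,0],m[...,1],cv2.INTER_LINEAR); n.append(cv2.inRange(cv2.cvtColor(im,cv2.COLOR_BGR2HSV),lo,hi)[0]>0)
    k=np.mean(n,0)>.5; print(name,(y[k].min()*1e3).round(2) if k.any() else None,(y[k].max()*1e3).round(2) if k.any() else None)
dx=np.arange(-.006,.0061,.001)
prof("pad",(5,215,110),(14,255,255),.07,dx); prof("wood+ferrule",(15,70,110),(28,255,255),.066,dx)
E
python3 pad.py; python3 - <<'E'
import cv2,numpy as np
for n in("strip1","strip2","strip3"):
    h=cv2.cvtColor(cv2.imread(f"pics/{n}.png")[120:260],cv2.COLOR_BGR2HSV); k=np.where((cv2.inRange(h,(5,215,110),(14,255,255))>0).mean(0)>.5)[0]; print(n,90+k.min()/3.2,90+k.max()/3.2)
    k=np.where((cv2.inRange(h,(15,70,110),(28,255,255))>0).mean(0)>.5)[0];print(90+k.min()/3.2,90+k.max()/3.2)
E
```

```text
pad 124.0 133.5
wood+ferrule 152.75 247.75
strip1 114.0625 123.75
154.0625 248.75
strip2 125.0 134.6875
154.0625 249.375
strip3 125.625 134.6875
154.0625 249.375
```

Pad positions show that strokes 2 and 3 gained nothing, because the trigger wasn't fully let up. I'll lift higher, wait longer and check.

```bash
python3 -m crank '[[[0,3,-25],0,255],[[0,5,-50],0,255],[[0,5,-55],0,255],[[0,5,-55],0,255],[[0,5,-55],0,255],[[0,5,-55],0,255]]'; python3 pad.py; python3 - <<'E'
from h import *
c=read_camera("wrist");P=pts(c);m=mask(c,(5,150,90),(20,255,255))&(P[...,2]>.09)&(P[...,2]<.16)&(P[...,1]<-.085)&(c["range_z"]>0)
q=P[m];print(len(q),np.percentile(q,[1,50,99],axis=0))
E
```

```text
time: 7.85
eef_pos: [0.5175, -0.1106, 0.1539]
tcp_rot: [-0.0, 1.0, 0.001, -0.002]
contact_force: [-0.2, -0.4, 0.2]
opening: 0.001
finger_force: 0.0
pad 120.25 130.0
wood+ferrule 152.75 247.75
2895 [[ 0.50172932 -0.12928839  0.13428146]
 [ 0.5100006  -0.10430226  0.14052917]
 [ 0.53188929 -0.0857902   0.1472664 ]]
```

One tooth is gained and the trigger is now fully up. Two more full strokes, each with a proper dwell at the top, will still stay well short of seating.

```bash
D='' ; python3 -m crank '[[[0,-1,15],0,255],[[0,-2,27],0,255],[[0,-4,38],0,255],[[0,-5,46],0,255],[[0,-5,51],0,255],[[0,-5,54],0,255],[[0,-5,54],0,255]]'; python3 -m crank '[[[0,3,-25],0,255],[[0,5,-50],0,255],[[0,5,-54],0,255],[[0,5,-54],0,255],[[0,5,-54],0,255],[[0,5,-54],0,255]]'; python3 pad.py; python3 -m crank '[[[0,-1,15],0,255],[[0,-2,27],0,255],[[0,-4,38],0,255],[[0,-5,46],0,255],[[0,-5,51],0,255],[[0,-5,54],0,255],[[0,-5,54],0,255]]'; python3 -m crank '[[[0,3,-25],0,255],[[0,5,-50],0,255],[[0,5,-54],0,255],[[0,5,-54],0,255],[[0,5,-54],0,255],[[0,5,-54],0,255]]'; python3 pad.py
```

```text
time: 8.65
eef_pos: [0.5184, -0.1157, 0.1022]
tcp_rot: [-0.0, 1.0, 0.0, -0.001]
contact_force: [-1.3, 0.7, 3.5]
opening: -0.001
finger_force: 1.6
time: 9.25
eef_pos: [0.5176, -0.1107, 0.154]
tcp_rot: [-0.0, 1.0, 0.001, -0.001]
contact_force: [-0.4, 1.2, -0.0]
opening: 0.002
finger_force: 0.0
pad 120.25 130.0
wood+ferrule 152.75 247.75
time: 10.0
eef_pos: [0.5184, -0.1157, 0.1022]
tcp_rot: [-0.0, 1.0, 0.0, -0.001]
contact_force: [-1.4, 1.8, 3.6]
opening: -0.001
finger_force: 1.6
time: 10.6
eef_pos: [0.5176, -0.1106, 0.154]
tcp_rot: [-0.0, 1.0, 0.001, -0.001]
contact_force: [-0.1, 0.6, 0.6]
opening: -0.004
finger_force: 0.0
pad 120.0 130.0
wood+ferrule 152.5 248.0
```

No gain this time. I'll repeat the stroke slowly, watching the pad at several depths.

```bash
python3 -m crank '[[[0,-1,6],0,255],[[0,-1,10],0,255],[[0,-1,14],0,255],[[0,-2,18],0,255],[[0,-2,22],0,255],[[0,-2,22],0,255]]'; python3 pad.py;  python3 -m crank '[[[0,-1,4],0,255],[[0,-1,8],0,255],[[0,-2,12],0,255],[[0,-2,16],0,255],[[0,-2,16],0,255]]';python3 pad.py; python3 -m crank '[[[0,-1,5],0,255],[[0,-1,10],0,255],[[0,-1,14],0,255],[[0,-1,16],0,255],[[0,-1,17],0,255],[[0,-1,17],0,255]]';python3 pad.py
```

```text
time: 11.25
eef_pos: [0.5187, -0.1132, 0.1337]
tcp_rot: [-0.0, 1.0, -0.0, 0.0]
contact_force: [0.0, -1.0, 3.0]
opening: 0.002
finger_force: 1.1
pad 120.75 130.5
wood+ferrule 152.25 248.0
time: 11.8
eef_pos: [0.5189, -0.1154, 0.1177]
tcp_rot: [-0.0, 1.0, -0.0, 0.0]
contact_force: [0.1, -3.3, 3.2]
opening: -0.001
finger_force: 1.8
pad 126.0 135.75
wood+ferrule 152.5 247.75
time: 12.45
eef_pos: [0.519, -0.116, 0.1017]
tcp_rot: [-0.0, 1.0, -0.0, 0.0]
contact_force: [-0.7, -1.5, 7.9]
opening: 0.0
finger_force: 3.8
pad 132.0 141.5
wood+ferrule 152.25 247.75
```

Pressed slowly, the pawl engages: the pad went from 130 to 141.5 at the bottom. So speed matters when the pawl engages. I'll let the trigger up and take the next stroke with a slow start.

```bash
python3 -m crank '[[[0,2,-15],0,255],[[0,3,-30],0,255],[[0,4,-44],0,255],[[0,4,-54],0,255],[[0,4,-54],0,255],[[0,4,-54],0,255],[[0,4,-54],0,255]]'; python3 pad.py; python3 -m crank '[[[0,-1,6],0,255],[[0,-1,10],0,255],[[0,-1,14],0,255],[[0,-2,18],0,255],[[0,-2,22],0,255],[[0,-2,26],0,255],[[0,-3,31],0,255],[[0,-3,36],0,255],[[0,-4,41],0,255],[[0,-4,46],0,255]]'; python3 -m crank '[[[0,0,4],0,255],[[0,0,7],0,255],[[0,0,8],0,255],[[0,0,8],0,255]]';python3 pad.py
```

```text
time: 13.2
eef_pos: [0.518, -0.1117, 0.154]
tcp_rot: [-0.0, 1.0, 0.0, -0.001]
contact_force: [-1.0, 0.6, 0.5]
opening: 0.001
finger_force: 0.0
pad 128.25 138.0
wood+ferrule 153.25 247.75
time: 14.25
eef_pos: [0.5192, -0.1165, 0.1089]
tcp_rot: [-0.0, 1.0, -0.001, 0.001]
contact_force: [0.5, -3.0, 3.5]
opening: 0.004
finger_force: 2.0
time: 14.65
eef_pos: [0.5192, -0.1163, 0.1018]
tcp_rot: [-0.0, 1.0, -0.0, 0.0]
contact_force: [-0.1, -2.8, 7.9]
opening: 0.0
finger_force: 3.9
pad 139.5 150.75
wood+ferrule 146.25 248.5
```

```bash
python3 -m crank '[[[0,2,-15],0,255],[[0,3,-30],0,255],[[0,4,-44],0,255],[[0,4,-54],0,255],[[0,4,-54],0,255],[[0,4,-54],0,255],[[0,4,-54],0,255]]'; python3 pad.py; python3 -m crank '[[[0,-1,6],0,255],[[0,-1,10],0,255],[[0,-1,14],0,255],[[0,-2,18],0,255],[[0,-2,22],0,255],[[0,-2,26],0,255],[[0,-3,31],0,255],[[0,-3,36],0,255],[[0,-4,41],0,255],[[0,-4,46],0,255]]'; python3 -m crank '[[[0,0,4],0,255],[[0,0,7],0,255],[[0,0,8],0,255],[[0,0,8],0,255]]';python3 pad.py
```

```text
time: 15.4
eef_pos: [0.518, -0.1117, 0.154]
tcp_rot: [-0.0, 1.0, 0.0, -0.001]
contact_force: [-0.7, -0.9, -0.4]
opening: 0.003
finger_force: 0.0
pad 136.25 146.25
wood+ferrule 153.25 248.5
time: 16.45
eef_pos: [0.5192, -0.1171, 0.1097]
tcp_rot: [-0.0, 1.0, -0.001, 0.001]
contact_force: [-2.3, -4.2, 6.1]
opening: 0.0
finger_force: 3.2
time: 16.85
eef_pos: [0.5192, -0.1171, 0.1018]
tcp_rot: [-0.001, 1.0, -0.001, 0.001]
contact_force: [-1.4, -2.8, 5.9]
opening: 0.005
finger_force: 3.1
pad 147.5 158.75
wood+ferrule 152.25 256.25
```

The handle has slid about 8 mm. Stroke 5 may bring it home, so I'll go slowly and check the force at short intervals.

```bash
python3 -m crank '[[[0,2,-15],0,255],[[0,3,-30],0,255],[[0,4,-44],0,255],[[0,4,-54],0,255],[[0,4,-54],0,255],[[0,4,-54],0,255],[[0,4,-54],0,255]]'; python3 pad.py; python3 -m crank '[[[0,-1,6],0,255],[[0,-1,10],0,255],[[0,-1,14],0,255],[[0,-2,18],0,255],[[0,-2,22],0,255],[[0,-2,26],0,255],[[0,-3,30],0,255]]'; python3 pad.py; python3 -m crank '[[[0,0,2],0,255],[[0,0,2],0,255]]'
```

```text
time: 17.6
eef_pos: [0.518, -0.1117, 0.154]
tcp_rot: [-0.0, 1.0, 0.0, -0.001]
contact_force: [-0.2, 0.5, 0.4]
opening: -0.0
finger_force: 0.0
pad 144.5 154.5
wood+ferrule 151.0 256.25
time: 18.35
eef_pos: [0.5191, -0.1154, 0.1252]
tcp_rot: [-0.0, 1.0, -0.001, 0.001]
contact_force: [-1.0, -1.1, 5.0]
opening: -0.002
finger_force: 2.5
pad 147.5 158.75
wood+ferrule 152.25 256.25
time: 18.6
eef_pos: [0.5191, -0.1157, 0.1236]
tcp_rot: [-0.0, 1.0, -0.001, 0.001]
contact_force: [-1.7, -2.4, 6.1]
opening: -0.001
finger_force: 2.7
```

```bash
python3 -m crank '[[[0,-0.5,2],0,255],[[0,-0.5,4],0,255],[[0,-0.5,4],0,255]]'; python3 pad.py
```

```text
time: 18.9
eef_pos: [0.5191, -0.1163, 0.1199]
tcp_rot: [-0.0, 1.0, -0.001, 0.001]
contact_force: [-2.2, -1.6, 7.2]
opening: 0.006
finger_force: 3.0
pad 149.0 160.0
wood+ferrule 153.5 257.5
```

```bash
python3 -m crank '[[[0,-0.5,2],0,255],[[0,-0.5,4],0,255],[[0,-0.5,4],0,255]]'; python3 pad.py
```

```text
time: 19.25
eef_pos: [0.5192, -0.1168, 0.1159]
tcp_rot: [-0.0, 1.0, -0.001, 0.001]
contact_force: [-1.4, -2.2, 6.9]
opening: -0.001
finger_force: 3.2
pad 150.25 161.25
wood+ferrule 154.75 259.0
```

```bash
python3 -m crank '[[[0,0,1],0,255],[[0,0,2],0,255],[[0,0,2],0,255]]'; python3 pad.py
```

```text
time: 19.6
eef_pos: [0.5192, -0.1169, 0.1139]
tcp_rot: [-0.0, 1.0, -0.001, 0.001]
contact_force: [-1.2, -3.1, 6.1]
opening: -0.001
finger_force: 3.0
pad 151.5 162.5
wood+ferrule 155.75 260.25
```

```bash
python3 -m crank '[[[0,0,1],0,255],[[0,0,2],0,255],[[0,0,2],0,255]]'
```

```text
time: 19.95
eef_pos: [0.5192, -0.117, 0.1119]
tcp_rot: [-0.001, 1.0, -0.001, 0.001]
contact_force: [-0.5, -3.6, 6.1]
opening: -0.001
finger_force: 3.0
```

```bash
python3 -m crank '[[[0,0,1],0,255],[[0,0,2],0,255],[[0,0,2],0,255]]'; python3 pad.py
```

```text
time: 20.25
eef_pos: [0.5192, -0.1172, 0.1099]
tcp_rot: [-0.001, 1.0, -0.001, 0.001]
contact_force: [-1.4, -5.0, 5.6]
opening: -0.003
finger_force: 3.1
pad 153.0 163.5
wood+ferrule 157.0 261.25
```

```bash
python3 -m crank '[[[0,0,1],0,255],[[0,0,2],0,255],[[0,0,2],0,255]]'; python3 pad.py
```

```text
time: 20.6
eef_pos: [0.5192, -0.1172, 0.1079]
tcp_rot: [-0.001, 1.0, -0.001, 0.001]
contact_force: [-2.4, -3.6, 5.8]
opening: 0.0
finger_force: 3.0
pad 153.5 164.75
wood+ferrule 158.0 262.25
```

```bash
python3 -m crank '[[[0,0,1],0,255],[[0,0,2],0,255],[[0,0,2],0,255]]'; python3 pad.py
```

```text
time: 20.95
eef_pos: [0.5192, -0.1173, 0.1059]
tcp_rot: [-0.001, 1.0, -0.001, 0.001]
contact_force: [-1.4, -3.3, 5.7]
opening: 0.003
finger_force: 3.0
pad 154.25 165.0
wood+ferrule 158.5 262.75
```

```bash
python3 -m crank '[[[0,0,1],0,255],[[0,0,1.5],0,255],[[0,0,1.5],0,255]]'; python3 pad.py
```

```text
time: 21.3
eef_pos: [0.5192, -0.1173, 0.1044]
tcp_rot: [-0.0, 1.0, -0.001, 0.001]
contact_force: [-0.5, -4.5, 5.6]
opening: -0.001
finger_force: 3.0
pad 155.0 165.5
wood+ferrule 159.25 263.0
```

```bash
python3 -m crank '[[[0,0,1],0,255],[[0,0,1.5],0,255],[[0,0,1.5],0,255]]'; python3 pad.py
```

```text
time: 21.65
eef_pos: [0.5192, -0.1172, 0.1029]
tcp_rot: [-0.001, 1.0, -0.001, 0.001]
contact_force: [-2.1, -3.6, 5.9]
opening: -0.001
finger_force: 3.2
pad 155.25 166.0
wood+ferrule 159.5 263.0
```

Still sliding at about 6 N with the stop almost reached. I'll finish this stroke, let the trigger up, then start stroke 6 in small steps.

```bash
python3 -m crank '[[[0,0,1],0,255],[[0,0,2],0,255],[[0,0,2],0,255]]'; python3 -m crank '[[[0,2,-15],0,255],[[0,3,-30],0,255],[[0,4,-44],0,255],[[0,5,-53],0,255],[[0,5,-53],0,255],[[0,5,-53],0,255],[[0,5,-53],0,255]]'; python3 pad.py; python3 -m crank '[[[0,-1,6],0,255],[[0,-1,10],0,255],[[0,-1,14],0,255],[[0,-2,18],0,255],[[0,-2,22],0,255],[[0,-2,25],0,255],[[0,-3,27],0,255],[[0,-3,27],0,255]]'; python3 pad.py
```

```text
time: 22.0
eef_pos: [0.5193, -0.1173, 0.1016]
tcp_rot: [-0.001, 1.0, -0.001, 0.0]
contact_force: [-3.3, -3.4, 9.3]
opening: 0.004
finger_force: 4.6
time: 22.7
eef_pos: [0.518, -0.1106, 0.1519]
tcp_rot: [-0.0, 1.0, 0.0, -0.001]
contact_force: [-0.4, -0.8, 0.0]
opening: 0.001
finger_force: 0.0
pad 152.25 163.0
wood+ferrule 156.75 263.0
time: 23.55
eef_pos: [0.519, -0.114, 0.1263]
tcp_rot: [-0.0, 1.0, 0.0, 0.0]
contact_force: [-0.9, -0.9, 4.4]
opening: -0.001
finger_force: 2.4
pad 155.0 166.0
wood+ferrule 159.5 263.0
```

```bash
python3 -m crank '[[[0,0,1],0,255],[[0,0,2],0,255],[[0,0,2],0,255]]'; python3 pad.py
```

```text
time: 23.9
eef_pos: [0.5191, -0.1143, 0.1248]
tcp_rot: [-0.0, 1.0, -0.001, 0.0]
contact_force: [-2.8, -1.6, 7.4]
opening: 0.001
finger_force: 3.4
pad 155.5 166.25
wood+ferrule 159.75 262.75
```

```bash
python3 -m crank '[[[0,0,1],0,255],[[0,0,1],0,255]]'; python3 pad.py
```

```text
time: 24.15
eef_pos: [0.519, -0.1145, 0.1241]
tcp_rot: [-0.0, 1.0, -0.001, 0.0]
contact_force: [-2.4, -1.2, 7.6]
opening: -0.002
finger_force: 3.9
pad 155.5 166.0
wood+ferrule 159.75 263.25
```

```bash
python3 -m crank '[[[0,0,1],0,255],[[0,0,1],0,255]]'; python3 pad.py
```

```text
time: 24.4
eef_pos: [0.519, -0.1146, 0.123]
tcp_rot: [-0.001, 1.0, -0.001, 0.0]
contact_force: [-1.3, -1.6, 7.0]
opening: -0.005
finger_force: 3.4
pad 155.5 166.0
wood+ferrule 159.75 262.75
```

```bash
python3 -m crank '[[[0,0,1],0,255],[[0,0,1],0,255]]'; python3 pad.py
```

```text
time: 24.65
eef_pos: [0.5191, -0.1148, 0.1222]
tcp_rot: [-0.001, 1.0, -0.001, 0.0]
contact_force: [-2.1, -1.3, 7.5]
opening: 0.002
finger_force: 3.9
pad 155.5 166.0
wood+ferrule 160.0 263.25
```

```bash
python3 -m crank '[[[0,0,1],0,255],[[0,0,1],0,255]]'; python3 pad.py
```

```text
time: 24.9
eef_pos: [0.5191, -0.1149, 0.1214]
tcp_rot: [-0.001, 1.0, -0.001, 0.0]
contact_force: [-3.9, -3.8, 9.0]
opening: 0.0
finger_force: 4.5
pad 155.5 166.0
wood+ferrule 160.0 263.25
```

```bash
python3 -m crank '[[[0,0,1],0,255],[[0,0,1],0,255]]'; python3 pad.py
```

```text
time: 25.15
eef_pos: [0.5191, -0.1151, 0.1207]
tcp_rot: [-0.001, 1.0, -0.001, 0.0]
contact_force: [-3.4, -1.9, 10.0]
opening: -0.002
finger_force: 5.0
pad 155.75 166.0
wood+ferrule 160.0 263.25
```

The force is rising and the ferrule has stopped at 263, so the handle is home. I'll add half-millimetre to 1 mm steps until it reaches about 12.5–13 N.

```bash
python3 -m crank '[[[0,0,1],0,255],[[0,0,1],0,255]]'
```

```text
time: 25.4
eef_pos: [0.5191, -0.1152, 0.12]
tcp_rot: [-0.001, 1.0, -0.001, 0.0]
contact_force: [-5.3, -2.0, 11.8]
opening: 0.001
finger_force: 5.6
```

```bash
python3 -m crank '[[[0,0,0.5],0,255],[[0,0,0.5],0,255]]'; python3 -c "
from h import *
print([get_state()[k] for k in('contact_force','finger_force','eef_pos')])"
```

```text
time: 25.6
eef_pos: [0.5191, -0.1153, 0.1197]
tcp_rot: [-0.001, 1.0, -0.002, 0.0]
contact_force: [-3.5, -2.9, 11.8]
opening: 0.002
finger_force: 5.9
[array([-3.48100499, -2.91656075, 11.84876879]), 5.898292906338867, array([ 0.5190933 , -0.11525014,  0.11965775])]
```

```bash
python3 -m crank '[[[0,0,0.5],0,255],[[0,0,0.5],0,255],[[0,0,0.5],0,255]]'; python3 pad.py
```

```text
time: 25.9
eef_pos: [0.5191, -0.1153, 0.1193]
tcp_rot: [-0.001, 1.0, -0.002, 0.0]
contact_force: [-5.2, -3.2, 12.7]
opening: 0.003
finger_force: 6.2
pad 155.75 166.25
wood+ferrule 160.0 263.25
```

The nip is held at 12.7 N. I'll let the trigger up and move over the release pad.

```bash
python3 -m crank '[[[0,0,-8],0,255],[[0,2,-20],0,255],[[0,3,-34],0,255],[[0,3,-46],0,255],[[0,3,-46],0,255],[[0,40,-46],0,255],[[0,80,-46],0,255],[[1,115,-46],0,255],[[1,134,-46],0,255],[[1,134,-46],0,255]]'; python3 pad.py; python3 - <<'E'
from h import *
c=read_camera("wrist");d=read_camera("side");P=pts(c)
m=mask(c,(0,150,80),(4,255,255))&(P[...,2]>.09)&(P[...,2]<.115)&(abs(P[...,0]-.518)<.04);q=P[m];print(len(q),np.percentile(q,[2,50,98],axis=0),get_state()["eef_pos"])
cv2.imwrite("pics/v8.png",np.vstack([cv2.resize(d["frame"][100:300,200:500],(600,400)),cv2.resize(c["frame"],(600,375))[100:300]]))
E
```

```text
time: 26.95
eef_pos: [0.5167, 0.0223, 0.1621]
tcp_rot: [-0.002, 1.0, 0.0, -0.001]
contact_force: [-0.4, -0.2, 0.2]
opening: -0.002
finger_force: 0.0
pad 152.5 162.75
wood+ferrule 169.0 263.25
1989 [[ 0.50529186 -0.00152364  0.09107178]
 [ 0.51639125  0.01688158  0.10470936]
 [ 0.52883734  0.04091946  0.10604935]] [0.51737224 0.01963151 0.16246071]
```

View pics/v8.png

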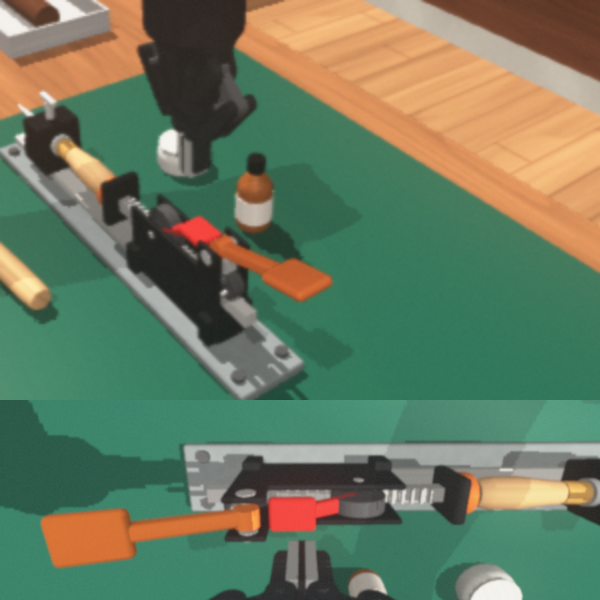

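The handle is against the collar and the trigger is up. The red pad is at (295,514) in the lower view with the fingers above it. Now I'll press the release.

```bash
python3 -m crank '[[[0,0,25],0,255],[[0,0,44],0,255],[[0,-1,54],0,255],[[0,-1,58],0,255],[[0,-1,62],0,255],[[0,-1,66],0,255],[[0,-1,66],0,255]]'; python3 pad.py
```

```text
time: 27.8
eef_pos: [0.5187, 0.0184, 0.0979]
tcp_rot: [0.0, 1.0, -0.0, 0.001]
contact_force: [0.5, 0.3, -0.4]
opening: 0.004
finger_force: 0.1
pad 141.0 150.5
wood+ferrule 167.0 263.0
```

```bash
python3 -m crank '[[[0,0,2],0,255],[[0,0,3],0,255],[[0,0,3],0,255]]'; python3 pad.py
```

```text
time: 28.15
eef_pos: [0.5187, 0.0185, 0.0954]
tcp_rot: [-0.0, 1.0, -0.001, 0.001]
contact_force: [-1.2, -2.3, 6.4]
opening: -0.003
finger_force: 3.1
pad 113.5 121.75
wood+ferrule 168.75 263.25
```

The jaw is running back. I'll keep the release pressed a little deeper for another second.

```bash
python3 -m crank '[[[0,0,1],0,255],[[0,0,2],0,255],[[0,0,2],0,255],[[0,0,2],0,255],[[0,0,2],0,255],[[0,0,2],0,255],[[0,0,2],0,255],[[0,0,2],0,255],[[0,0,2],0,255],[[0,0,2],0,255]]'; python3 pad.py; python3 rem.py strip9.png
```

```text
time: 29.2
eef_pos: [0.5188, 0.0183, 0.0947]
tcp_rot: [-0.001, 1.0, -0.001, 0.001]
contact_force: [-3.5, -3.2, 12.8]
opening: -0.0
finger_force: 6.1
pad 113.5 121.75
wood+ferrule 169.25 263.25
```

View pics/strip9.png

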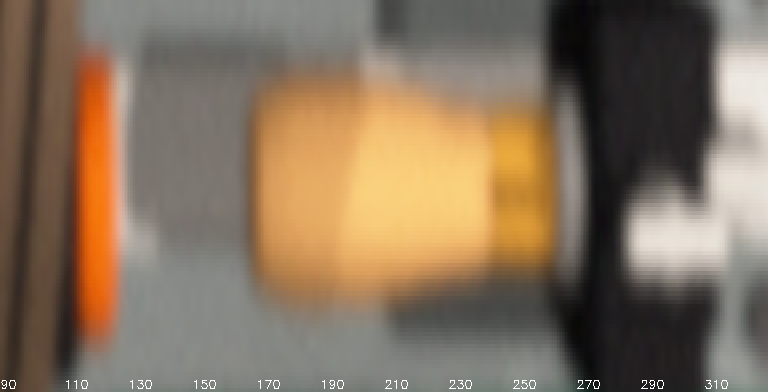

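The ferrule is flush with the collar (about 263) and the pad is back at 113.5, against the housing. I'll lift clear and check.

```bash
python3 -m crank '[[[0,0,-8],0,255],[[0,0,-20],0,255],[[0,0,-50],0,255],[[0,0,-90],0,255],[[0,0,-120],0,255],[[0,0,-120],0,255],[[0,0,-120],0,255],[[0,0,-120],0,255]]'; python3 pad.py; python3 - <<'E'
from h import *
d=read_camera("side");cv2.imwrite("pics/s10.png",cv2.resize(d["frame"][100:300,100:460],(720,400)))
E
```

```text
time: 30.1
eef_pos: [0.5165, 0.0194, 0.2103]
tcp_rot: [-0.0, 1.0, 0.0, -0.001]
contact_force: [-1.2, -0.3, -1.2]
opening: 0.001
finger_force: 0.0
pad None None
wood+ferrule 167.75 263.0
```

View pics/s10.png

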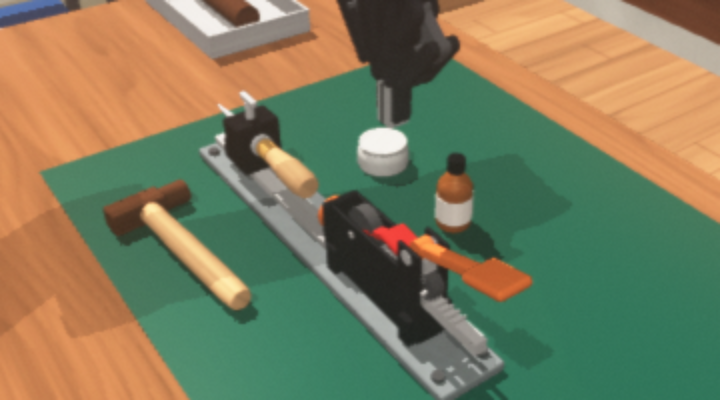

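The handle is home at the collar (265,150), the jaw is against the housing (325,205), the trigger and release are up, the arm is clear, and the bottle, tin and mallet haven't moved. Handing in.

```bash
python3 -c "
from plant import ctrl
print(ctrl.sign_off())"
```

```text
the job is handed in; nothing more can be done
None
```

The job is handed in: the last pictures show the handle home against the collar, the jaw fully back, the trigger up and the bystanders unmoved; the nip peaked at about 12.7 N at the paddle, and hand-in returned no verdict.

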